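Park the mill ball in its sloped rest

TASK

Push the loose steel ball up the sloped gutter with a fingertip, over the low rib near the top, until it sits in the dip at the end stop; roll it under control, without flicking it, and do not grip it or lift it out of the gutter. Then push the hinged keeper arm round until it lies fully across the gutter behind the ball, against its small post, so that the ball cannot roll back down. Leave the other things on the bench where they stand.

Things in the scene. Friction and masses are not known exactly. Their poses are not given: they have to be found in the camera images.
- ball: A loose polished steel ball, 50 mm in diameter, about 0.4 kg, smooth and slippery in the gutter; origin at its centre, axes turn as it rolls. It starts near the low end of the gutter, resting against the thick low rib, 170 mm below the seat. It runs back down when let go anywhere below the top rib. Nothing stands over the gutter behind it.
- seat (a point): Where the ball's centre lies when parked, 25 mm above the gutter floor, fixed to the gutter. x axis: up along the gutter, parallel to its floor (6 deg above level); y: level, to the left when looking up the gutter; z: square to the floor. In this frame (mm) the half-round aluminium gutter has floor z -25, edges y +-30 and z -8, x -240 to +26; the flat end stop is at x +26 to +32, 60 wide, up to z +15.
- keeper_pivot (a point): Fixed point on the keeper arm's pivot axis (parallel to the seat's z axis), near mid-height of the arm; in the seat's frame at x -34, y -46, z +5 mm: beside the gutter, on the right when looking up it. The hub is 18 mm across, its top at z +20. The keeper's small post is at x -26, y +42, up to z +17.
- keeper_push (a point): Point in the middle of the keeper arm's flat blade, 65 mm from the pivot axis; a good place to push. The steel blade is 8 mm thick and 22 mm high (z -5 to +17 mm in the seat's frame, so it passes over the gutter's edges), and ends 105 mm from the pivot axis.
- keeper (a joint): Angle of the keeper arm, rad. At 0 it is wide open, pointing down the gutter and 0.6 rad outward, away from the gutter; at 0.6 it is parallel to the gutter, beside it; at 2.17 it lies square across the gutter, behind the parked ball, at its end stop (a small post at the gutter's far side). Grows clockwise seen from above. It starts between 0 and 0.5 and stays where it is left (friction 0.04 N m).
- label_roll: A bystander: white roll of labels, 63 mm across, 26 high; origin at the centre of its underside. Not to be disturbed.
- bottle_green: A bystander: small bottle with a green cap, 33 mm across, 66 high; origin at the centre of its underside. Not to be disturbed.
- beaker: A bystander: small clear beaker, 50 mm across, 66 high; origin at the centre of its underside. Not to be disturbed.
- forceps: A bystander: forceps lying flat, 127 mm long; origin at the centre of its underside. Not to be disturbed.
- lab_timer: A bystander: digital timer, 43x66 mm, 64 high; origin at the centre of its underside. Not to be disturbed.
- marker_blue: A bystander: marker pen lying flat, 139 mm long; origin at the centre of its underside. Not to be disturbed.
- top_rib (a point): Top of the low rib across the gutter near its upper end: a 6 mm steel bar that rises 2 mm above the floor, 10 mm down the gutter from the seat. The ball must be pushed over it (up to about 10 N), and is then held between it and the end stop with 1 mm of play. Axes as the seat's.
- low_rib (a point): Top of the thick rib across the gutter near its lower end, which rises 8 mm above the floor, 192 mm down the gutter from the seat. The ball starts resting against its upper side. A fingertip can come down over it behind the ball. Axes as the seat's.
Not all that is in view belongs to the job. Leave any orange or red look-alike of the ball alone.

How it is judged:
By the outcome, as a careful person would: the job done as asked, in the order asked, and still so for the second after the job is handed in, with the robot touching nothing.
It also fails if it takes over 51 s, if anything falls off the work surface, if the arm or the gripper's body presses on something with over 40 N, if the wrist force passes 120 N, or if a joint passes its speed limit or range.

ROBOT

A 6-joint arm with a two-finger parallel gripper is mounted at the origin on a cart in front of the work surface, level with it; the furniture and walls round the work are solid. World frame = base frame: x ahead of the robot, y to its left, z up, the work surface at z = 0. Lengths are in mm, angles in degrees, forces in N, time in s.
With the tool pointing down it reaches from about 400 to 925 mm from the base axis. Payload 12.5 kg.
Tool frame: the origin (TCP) lies at the very end of the fingers, on their centre line; the grasp point (between the pads) lies 19 mm behind it (robot.pinch_z is the distance from the TCP to the grasp point, in mm); z points along the fingers, y is the line along which they close (so a half turn about z gives the same grasp; the last joint's range is limited). The gripper opens to 95 mm and grips with 3 to 60 N. Pads are 20 mm wide; open, the fingers measure 119 mm over their backs; the gripper's body (75 mm by 180 mm) begins 59 mm behind the grasp point.
Start: joints at [59.668, 28.126, 89.318, -0, 62.55, -6.05], TCP at [257.003, 569.733, 214.661] pointing down, gripper open.
Joint ranges: [-177.58, 177.58], [-47.91, 125.51], [2.72, 160], [-65.01, 245.01], [3.68, 167.84], [-153.87, 153.87]. Speed limits (degrees/s): [127.2, 127.2, 159.86, 180, 180, 180].

INTERFACE

Orientations are given as [roll, pitch, yaw] about the fixed x, y, z axes, in that order (R = Rz(yaw) Ry(pitch) Rx(roll)).
In Python, from station import robot gives the robot as it stands. The module is installed in compiled form; this text tells all that it offers.
- The arm moves only by the tool carry_out, never from a script. Its argument "commands" is text: rows parted by semicolons, each of 7 numbers parted by spaces: the shift along the world's x, y, z scaled (see below), then the turn, a rotation vector about the world's x, y, z scaled (see below), then the opening, from 0 (shut) to 1 (fully open). In form: tx ty tz wx wy wz claw; .... A call has 1 to 20 rows; each row is the pose to reach, as a shift and turn from the pose commanded when the call began; what a row does not reach only later rows make up. The controller multiplies each number of a shift by 0.25 m and each number of a turn by 45 degrees. A row lasts 1/8 s, in which the tool goes at most 62.5 mm and 10.7 degrees, less where a joint would pass 70% of its speed; a pose out of reach is approached as far as the arm can. A call with a number of a shift or a turn outside -1 to 1 is refused whole. A call with a gripper value outside its range is refused whole. The fingers move at their own pace and stop on an object; the grip force is fixed at half the most. Time passes only in rows, so rows that repeat a pose let the fingers close. It gives the time, the measured TCP pose, the force, the opening and the grip force at its end, in the units of the state.
- robot.sense(): the state, without advancing time (a new reading comes with each control period).
- robot.capture(name): name is "scene" or "side" or "wrist"; returns the picture (480x640x3 uint8, red, green, blue); there is no depth.
- robot.camera_model(name): a dict with "intrinsics" (3x3 intrinsics, pixels), "eye" and "rotation" of the camera in the world. Camera axes: x right, y down, z forward; pixel columns grow to the right and rows downward; lengths in mm; the calibration is good to about 2 mm. A picture is of the moment at which its call begins: read the wrist's pose just before it. camera_model takes no time and is no camera call; for the wrist camera it gives the pose at the moment of the call.
- robot.finish_job(): hands the job in; it is judged then, once.
Trained networks look in the newest picture that a camera, given by its name, has taken for a name from the list of things; names that differ only in an ending like _2 or _b are one class to them, and where a whole thing is asked for, a point or a joint stands for the part that bears it (a point fixed in the world has none). Each returns a list of dicts, best first, with "confidence" (0 to 1); they miss things now and then, are a little off and sometimes report something else, mostly with a low value. They report only what shows in the picture. A call takes as long as a camera call. They do not tell look-alikes from the thing itself.
- robot.look_for(target, camera): "extent" ([left, top, width, height] in pixels, round what is visible of it).
- robot.cut_out(target, camera): "pixels" (480x640 bool, what is visible of it) and "extent" ([left, top, width, height] in pixels, round what is visible of it).
The state is a dict: "time_s": time; "qpos": joint angles; "dq": joint speeds; "effort": joint torques, N m; "position": TCP position; "eef_rot": TCP orientation; "wrist_force": force on the tool from outside, world axes, zero at the start; "wrist_torque": the same for the moment, N m; "width": finger opening in mm; "grip_force": force on a finger pad.
Only numpy, scipy, OpenCV 4.12 (cv2) and the standard library are available. Lean on these libraries where they do the work, as an engineer would, in place of code of your own. Each camera call takes 0.05 s, during which the arm holds its last target. There are 200 camera calls.

## Working session

There is one attempt and no reset: what is moved stays moved. The work goes in short steps, Python scripts to look and compute and a tool call to move; the robot and the scene stay as the last step left them, time stands still between calls to the robot, and variables do not carry over. Pictures are saved under pics/ and viewed, at most 10 in all, crops included, and the job is handed in when it is done.

Besides the shell and the picture viewer there is one more tool, called after "Request:" as name(argument=value, ...) on one line, values as JSON. carry_out: Moves the arm, as the interface text tells. Its arguments: {"type":"object","properties":{"commands":{"type":"string"}},"required":["commands"]}

```bash
mkdir -p pics; cat > h.py <<'E'
from station import robot
import numpy as np, cv2
def save(n,img): cv2.imwrite('pics/'+n,cv2.cvtColor(img,cv2.COLOR_RGB2BGR))
def ray(cam,u,v):
    m=robot.camera_model(cam); K=np.array(m['intrinsics']);R=np.array(m['rotation']);e=np.array(m['eye'])
    d=R@np.linalg.inv(K)@np.array([u,v,1.]); return e,d/np.linalg.norm(d)
def proj(cam,p):
    m=robot.camera_model(cam); K=np.array(m['intrinsics']);R=np.array(m['rotation']);e=np.array(m['eye'])
    q=K@(R.T@(np.asarray(p,float)-e)); return q[:2]/q[2]
def tri(*rs):
    A=sum(np.eye(3)-np.outer(d,d) for e,d in rs); b=sum((np.eye(3)-np.outer(d,d))@e for e,d in rs)
    return np.linalg.solve(A,b)
E
python3 - <<'E'
from h import *
s=robot.sense(); print(s['time_s'],s['position'],s['eef_rot'],s['wrist_force'])
ims=[]
for c in ('scene','side'):
    im=robot.capture(c); save(c+'0.png',im); m=robot.camera_model(c); print(c,m)
    for t in ('ball','seat','keeper_push','top_rib','low_rib'):
        print(c,t,[(round(d['confidence'],2),np.round(d['extent'])) for d in robot.look_for(t,c)[:3]])
E
```

```text
0.0 [256.86846709 569.49971747 214.06672835] [-1.79936754e+02 -6.87988869e-03  1.55717715e+02] [-0.11265577  0.44971796 -0.32724135]
scene {'intrinsics': array([[533.10384587,   0.        , 333.10865072],
       [  0.        , 533.10384587, 243.65293189],
       [  0.        ,   0.        ,   1.        ]]), 'eye': array([ -21.87899118, -534.16238425,  641.19897378]), 'rotation': array([-126.53015299,    0.35093393,  -50.01634572])}
scene ball [(0.8, array([328., 217.,  28.,  21.])), (0.72, array([369., 252.,  28.,  25.])), (0.66, array([296., 363.,  36.,  33.]))]
scene seat [(0.58, array([242., 208., 108., 115.]))]
scene keeper_push [(0.82, array([292., 217.,  59.,  29.]))]
scene top_rib [(0.85, array([239., 207., 112., 117.]))]
scene low_rib [(0.6, array([244., 210., 108., 115.]))]
side {'intrinsics': array([[469.72702373,   0.        , 312.31886106],
       [  0.        , 469.72702373, 240.11422922],
       [  0.        ,   0.        ,   1.        ]]), 'eye': array([589.81673613, 697.95201287, 518.71532835]), 'rotation': array([-120.19104877,    1.11353002,  177.92899686])}
side ball [(0.94, array([353., 227.,  26.,  27.])), (0.91, array([278., 239.,  26.,  25.])), (0.78, array([251., 276.,  31.,  28.]))]
side seat [(0.96, array([306., 236.,  80.,  80.]))]
side keeper_push [(0.73, array([303., 242.,  33.,  44.]))]
side top_rib [(0.58, array([304., 231.,  80.,  86.])), (0.54, array([306., 242.,  29.,  37.]))]
side low_rib [(0.17, array([410., 287.,  41.,  32.]))]
```

```bash
sed -i "s/R=np.array(m\['rotation'\])/R=Rot.from_euler('xyz',m['rotation'],degrees=True).as_matrix()/; 2a from scipy.spatial.transform import Rotation as Rot" h.py
python3 - <<'E'
import cv2
a=cv2.imread('pics/scene0.png')[150:450,150:550]; b=cv2.imread('pics/side0.png')[180:380,180:480]
cv2.imwrite('pics/a.png',cv2.resize(a,None,fx=2,fy=2,interpolation=cv2.INTER_CUBIC))
cv2.imwrite('pics/b.png',cv2.resize(b,(800,533),interpolation=cv2.INTER_CUBIC))
E
```

```text
(no output)
```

View pics/a.png

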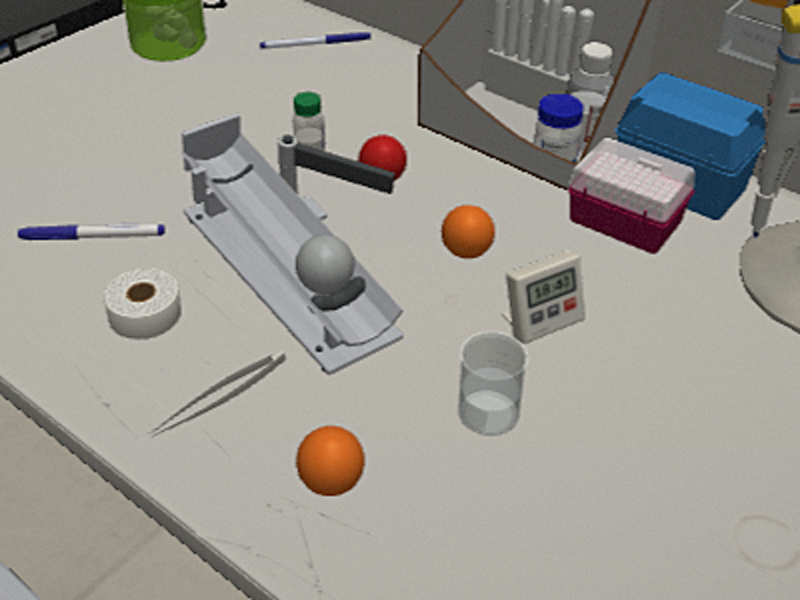

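View pics/b.png

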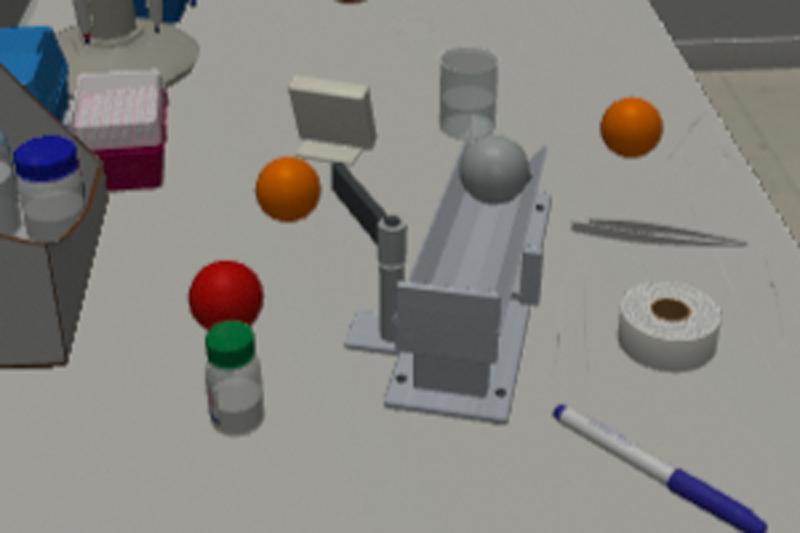

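The first picture shows the steel ball at scene pixel (312, 282), the keeper hub top at (294, 220) and the stop corners at (241, 215) and (270, 208). The red ball sits beside the blade tip and there are two orange balls. In the side view the ball is at (366, 244), the hub at (327, 263) and the stop corners at (329, 288) and (367, 291).

```bash
cat >> h.py <<'E'
from scipy.optimize import least_squares
def Rs(yaw): return Rot.from_euler('xyz',[0,-6,yaw],degrees=True).as_matrix()
def W(p,q): return np.asarray(p[:3])+Rs(p[3])@np.asarray(q,float)
E
python3 - <<'E'
from h import *
obs=[('scene',(-170,0,0),(312.5,282.5)),('side',(-170,0,0),(365.6,243.8)),
('scene',(-34,-46,20),(294,220)),('side',(-34,-46,20),(327,263.2)),
('scene',(29,30,15),(241.5,215.5)),('scene',(29,-30,15),(270,208.5)),
('side',(32,-30,15),(329.3,288)),('side',(32,30,15),(367.5,291.4)),
('scene',(-240,-30,-8),(351,306)),('side',(-240,30,-8),(385,236.3))]
f=lambda p:np.concatenate([proj(c,W(p,q))-np.array(uv) for c,q,uv in obs])
r=least_squares(f,[520,200,80,100],loss='soft_l1')
print(r.x); print(np.round(f(r.x).reshape(-1,2),1))
print('balltri',tri(ray('scene',312.5,282.5),ray('side',365.6,243.8)),W(r.x,(-170,0,0)))
print('hubtri',tri(ray('scene',294,220),ray('side',327,263.2)),W(r.x,(-34,-46,20)))
for n,(a,b) in dict(red=((341.5,229.5),(264.7,291.5)),bladeend=((346,241),(305,241.5)),green=((303.5,199),(266.5,304)),timer=((428,280),(304,211))).items(): print(n,tri(ray('scene',*a),ray('side',*b)))
p=r.x
for k in (0,.1,.2,.3,.4,.5):
    a=np.pi+.6-k; q=(-34+105*np.cos(a),-46+105*np.sin(a),17); print(k,proj('scene',W(p,q)),proj('side',W(p,q)))
E
```

```text
[515.90711642  91.97509189  77.02681017  74.32029438]
[[-0.5  0.8]
 [-0.6 -0. ]
 [-0.5  0.8]
 [-0.2  0.1]
 [-1.   2. ]
 [-0.9 -1.1]
 [-1.4 -1.5]
 [-0.5  0. ]
 [-0.4  0.4]
 [-0.9 -1.4]]
balltri [470.17559014 -70.67797074  60.04255054] [470.21469824 -70.8021662   59.25697142]
hubtri [550.84489681  45.01137158  94.18768623] [550.49186326  44.97493201  93.36328033]
red [660.12976155  21.59105365  24.12968986]
bladeend [583.14724684 -54.4615007   76.96979791]
green [649.21221356 112.55488137  66.12265991]
timer [ 587.78653767 -217.91971441   64.05483903]
0 [346.99200301 237.79246702] [305.18209515 240.38296408]
0.1 [344.67489099 241.21862511] [310.58404993 239.69297537]
0.2 [341.78983336 244.49709721] [316.09919154 239.23167436]
0.3 [338.35659207 247.58766503] [321.68938532 239.00059843]
0.4 [334.40291957 250.45085423] [327.31669948 239.00044804]
0.5 [329.9646664  253.04867666] [332.94325723 239.2311175 ]
```

Request:
carry_out(commands="0.2 -0.3 0 0 0 -0.3 0;0.4 -0.6 0 0 0 -0.6 0;0.6 -0.9 0 0 0 -0.9 0;0.7 -1 0 0 0 -1 0;0.7 -1 0 0 0 -1 0;0.7 -1 0 0 0 -1 0;0.7 -1 0 0 0 -1 0")

```text
time_s: 1.48
position: [431.9, 319.8, 214.7]
eef_rot: [180.0, -0.0, 110.7]
wrist_force: [-0.5, 0.5, 0.4]
width: 30.4
grip_force: 0.0
```

```bash
python3 - <<'E'
from h import *
p=[515.9,92,77,74.3]; s=robot.sense(); print(s['time_s'],s['position'],s['eef_rot'],s['width'])
for q in [(-212,0,60),(-212,0,-6),(-205,0,-6),(-35,0,-6)]: print(q,W(p,q),(W(p,q)-s['position'])/250)
E
```

```text
1.475 [431.92066504 319.80527996 214.71641796] [ 1.79995435e+02 -1.01922676e-02  1.10695332e+02] 30.36048882744645
(-212, 0, 60) [ 457.14984257 -117.01034164  114.51127951] [ 0.10091671 -1.74726249 -0.40082055]
(-212, 0, -6) [ 459.01668219 -110.36884817   48.87283442] [ 0.10838407 -1.72069651 -0.66337433]
(-205, 0, -6) [ 460.90050867 -103.66692203   49.60453366] [ 0.11591937 -1.69388881 -0.66044754]
(-35, 0, -6) [506.6505803   59.09414142  67.37437241] [ 0.29891966 -1.04284455 -0.58936818]
```

Request:
carry_out(commands="0.05 -0.25 0 0 0 -0.2 0;0.1 -0.5 0 0 0 -0.4 0;0.1 -0.75 0 0 0 -0.6 0;0.1 -1 0 0 0 -0.809 0;0.1 -1 0 0 0 -0.809 0;0.1 -1 0 0 0 -0.809 0")

```text
time_s: 2.22
position: [457.0, 70.7, 214.8]
eef_rot: [180.0, -0.0, 74.4]
wrist_force: [0.5, -0.2, 0.1]
width: 0.3
grip_force: 0.0
```

```bash
python3 - <<'E'
from h import *
s=robot.sense(); m=robot.camera_model('wrist'); print(s['position'],s['eef_rot'],s['width'],m)
im=robot.capture('wrist')
for t in ('ball','seat','top_rib','keeper_push'): print(t,[(round(d['confidence'],2),np.round(d['extent'])) for d in robot.look_for(t,'wrist')[:3]])
p=[515.9,92,77,74.3]
for q in [(-170,0,0),(26,30,15),(26,-30,15),(-34,-46,20),(-26,42,17),(-10,0,-23),(-192,0,-17),(-240,30,-8),(-240,-30,-8)]:
    u=proj('wrist',W(p,q)); print(q,u); 
    if abs(u).max()<2000: cv2.circle(im,tuple(int(round(x)) for x in u),3,(255,0,0),1)
save('w1.png',im)
E
```

```text
[456.95993893  70.66381479 214.76467873] [ 1.79986676e+02 -1.66106654e-02  7.44123328e+01] 0.33696361631272315 {'intrinsics': array([[384.50460092,   0.        , 319.21837301],
       [  0.        , 384.50460092, 238.12493943],
       [  0.        ,   0.        ,   1.        ]]), 'eye': array([475.13336851, 134.67753284, 384.15351491]), 'rotation': array([ 1.66383420e+02, -1.26441043e-02, -1.56318117e+01])}
ball [(0.73, array([497., 346.,  50.,  23.])), (0.64, array([512., 178.,  61.,  52.]))]
seat [(0.63, array([328., 132., 170., 179.]))]
top_rib [(0.8, array([324., 136., 178., 176.]))]
keeper_push [(0.89, array([426., 210.,  73.,  97.]))]
(-170, 0, 0) [372.81692649 362.64712394]
(26, 30, 15) [347.7331283  153.51946457]
(26, -30, 15) [429.34686174 153.69761498]
(-34, -46, 20) [444.10773309 233.1711668 ]
(-26, 42, 17) [330.62876492 221.92215816]
(-10, 0, -23) [378.42166837 190.44461336]
(-192, 0, -17) [369.52552655 370.04813193]
(-240, 30, -8) [339.14676163 414.53891841]
(-240, -30, -8) [397.74417667 414.6482152 ]
```

View pics/w1.png

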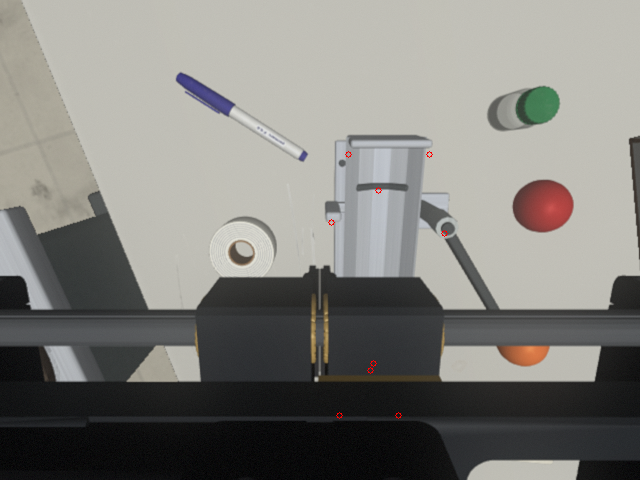

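The wrist view shows the top rib at (382, 187), hub top at (446, 227), stop top edge from (349, 147) to (431, 147). These are 3–6 px from my projections, so I refit with all three views.

```bash
python3 - <<'E'
from h import *
obs=[('scene',(-170,0,0),(312.5,282.5)),('side',(-170,0,0),(365.6,243.8)),
('scene',(-34,-46,20),(294,220)),('side',(-34,-46,20),(327,263.2)),
('scene',(29,30,15),(241.5,215.5)),('scene',(29,-30,15),(270,208.5)),
('side',(32,-30,15),(329.3,288)),('side',(32,30,15),(367.5,291.4)),
('scene',(-240,-30,-8),(351,306)),('side',(-240,30,-8),(385,236.3)),
('wrist',(26,30,15),(349,147)),('wrist',(26,-30,15),(431,147)),('wrist',(-34,-46,20),(446,227)),('wrist',(-10,0,-23),(382,187.5))]
f=lambda p:np.concatenate([proj(c,W(p,q))-np.array(uv) for c,q,uv in obs])
r=least_squares(f,[520,92,80,75],loss='soft_l1')
print(r.x); print(np.round(f(r.x).reshape(-1,2),1))
p=r.x; s=robot.sense()
for q in [(-212,0,60),(-212,0,-6),(-205,0,-6),(-35,0,-6)]: print(q,W(p,q),(W(p,q)-s['position'])/250)
print('ball',W(p,(-170,0,0)))
E
```

```text
[517.87733603  95.18304107  77.0189237   74.19341765]
[[-1.4 -0.5]
 [-1.2  0.9]
 [-1.  -0.3]
 [-1.2  1.2]
 [-1.3  0.9]
 [-1.3 -2.1]
 [-2.6 -0.2]
 [-1.6  1.4]
 [-1.4 -1. ]
 [-1.3 -0.5]
 [ 0.3  1.4]
 [ 0.2  1.8]
 [-0.3  1.7]
 [-2.2 -1.3]]
(-212, 0, 60) [ 458.73847675 -113.7176512   114.53020321] [ 0.00729869 -0.73897116 -0.40033676]
(-212, 0, -6) [ 460.61766772 -107.07964194   48.89175811] [ 0.01481545 -0.71241912 -0.66289054]
(-205, 0, -6) [ 462.51395795 -100.38123171   49.62345736] [ 0.02240061 -0.68562548 -0.65996374]
(-35, 0, -6) [508.56672047  62.29444531  67.39329611] [ 0.20661166 -0.03492277 -0.58888439]
ball [471.82457351 -67.49263595  59.24908494]
```

Request:
carry_out(commands="0.005 -0.25 -0.1 0 0 0 0;0.005 -0.5 -0.2 0 0 0 0;0.005 -0.745 -0.35 0 0 0 0;0.005 -0.745 -0.4 0 0 0 0;0.005 -0.745 -0.4 0 0 0 0;0.007 -0.735 -0.5 0 0 0 0;0.01 -0.725 -0.58 0 0 0 0;0.0125 -0.717 -0.64 0 0 0 0;0.0125 -0.717 -0.664 0 0 0 0;0.0125 -0.717 -0.664 0 0 0 0;0.0125 -0.717 -0.664 0 0 0 0")

```text
time_s: 3.85
position: [460.5, -109.4, 49.4]
eef_rot: [179.9, 0.0, 74.3]
wrist_force: [-0.4, -0.7, -0.3]
width: 0.3
grip_force: 0.0
```

```bash
python3 - <<'E'
from h import *
s=robot.sense(); print(s['position'],s['eef_rot'],s['wrist_force'],s['time_s'])
a=robot.capture('scene')[200:350,220:400]; b=robot.capture('side')[200:320,300:444]
save('c1.png',np.hstack([cv2.resize(a,(400,333),interpolation=2),cv2.resize(b,(400,333),interpolation=2)]))
E
```

```text
[ 460.5087576  -109.35661881   49.3931987 ] [1.79933142e+02 6.40040907e-03 7.43393379e+01] [-0.44783755 -0.74175519 -0.30651904] 3.85
```

View pics/c1.png

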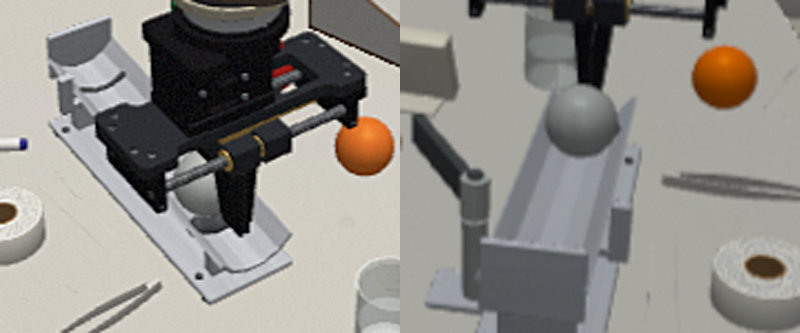

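The finger stands centred behind the ball, clear of everything. Now the slow push.

Request:
carry_out(commands="0.0054 0.0191 0.0021 0 0 0 0;0.0108 0.0383 0.0042 0 0 0 0;0.0162 0.0574 0.0063 0 0 0 0;0.0217 0.0766 0.0084 0 0 0 0;0.0271 0.0957 0.0105 0 0 0 0;0.0325 0.1148 0.0125 0 0 0 0;0.0379 0.134 0.0146 0 0 0 0;0.0433 0.1531 0.0167 0 0 0 0;0.0487 0.1722 0.0188 0 0 0 0;0.0542 0.1914 0.0209 0 0 0 0;0.0596 0.2105 0.023 0 0 0 0;0.065 0.2297 0.0251 0 0 0 0;0.0704 0.2488 0.0272 0 0 0 0;0.0758 0.2679 0.0293 0 0 0 0;0.0812 0.2871 0.0314 0 0 0 0;0.0867 0.3062 0.0334 0 0 0 0;0.0921 0.3254 0.0355 0 0 0 0;0.0975 0.3445 0.0376 0 0 0 0;0.101 0.357 0.039 0 0 0 0;0.103 0.364 0.0398 0 0 0 0")

```text
time_s: 6.45
position: [485.9, -18.3, 58.6]
eef_rot: [180.0, 0.0, 74.3]
wrist_force: [-0.2, -0.9, 0.7]
width: 0.3
grip_force: 0.5
```

```bash
python3 - <<'E'
from h import *
p=[517.9,95.2,77,74.2]
s=robot.sense(); print(s['position'],s['wrist_force'],Rs(p[3]).T@(s['position']-np.array(p[:3])))
robot.capture('side'); print([(round(d['confidence'],2),d['extent']) for d in robot.look_for('ball','side')])
for x in (-170,-90,-80,-70): print(x,proj('side',W(p,(x,0,0))))
E
```

```text
[485.89666839 -18.30126627  58.62070835] [-0.18374825 -0.93716754  0.68708038] [-1.19201979e+02 -1.09971287e-01 -5.95189705e+00]
[(0.81, [251.5, 275.8, 28.6, 29.1]), (0.72, [346.1, 248.4, 25.5, 30.7]), (0.69, [406.6, 216.2, 21.5, 25.2]), (0.64, [275.8, 238.7, 27.1, 23.6])]
-170 [364.34310402 244.70674105]
-90 [357.961419   263.31532376]
-80 [357.08575177 265.86871303]
-70 [356.19085913 268.47816236]
```

Request:
carry_out(commands="0.0054 0.0191 0.0021 0 0 0 0;0.0108 0.0383 0.0042 0 0 0 0;0.0162 0.0574 0.0063 0 0 0 0;0.0217 0.0766 0.0084 0 0 0 0;0.0271 0.0957 0.0105 0 0 0 0;0.0325 0.1148 0.0125 0 0 0 0;0.0379 0.134 0.0146 0 0 0 0;0.0433 0.1531 0.0167 0 0 0 0;0.0487 0.1722 0.0188 0 0 0 0;0.0542 0.1914 0.0209 0 0 0 0;0.0585 0.2067 0.0226 0 0 0 0;0.0607 0.2143 0.0234 0 0 0 0;0.0628 0.222 0.0243 0 0 0 0;0.065 0.2297 0.0251 0 0 0 0")

```text
time_s: 8.3
position: [502.2, 39.0, 64.9]
eef_rot: [180.0, 0.0, 74.3]
wrist_force: [-0.2, -1.3, 0.1]
width: 0.6
grip_force: 0.5
```

```bash
cat > st.py <<'E'
from h import *
p=[517.9,95.2,77,74.2]
s=robot.sense(); print(s['position'],s['wrist_force'],Rs(p[3]).T@(s['position']-np.array(p[:3])))
robot.capture('side')
for d in robot.look_for('ball','side'):
    l,t,w,h=d['extent']; print(round(d['confidence'],2),l+w/2,t+h/2,w,h)
for x in (-25,-10,0): print(x,proj('side',W(p,(x,0,0))))
E
python3 st.py
```

```text
[502.15393204  38.95895277  64.89628642] [-0.20769008 -1.29848269  0.06958315] [-59.34873303  -0.16217632  -5.93258102]
0.91 263.5 289.95 33.8 25.3
0.81 354.65000000000003 276.7 29.7 19.6
0.71 289.05 251.6 23.5 27.8
0.69 420.7 228.54999999999998 16.6 20.9
-25 [351.9080694  280.96650152]
-10 [350.37981353 285.42279724]
0 [349.33068792 288.48197998]
```

Request:
carry_out(commands="0.0014 0.0048 0.0005 0 0 0 0;0.0027 0.0096 0.001 0 0 0 0;0.0041 0.0144 0.0016 0 0 0 0;0.0054 0.0191 0.0021 0 0 0 0;0.0068 0.0239 0.0026 0 0 0 0;0.0081 0.0287 0.0031 0 0 0 0;0.0095 0.0335 0.0037 0 0 0 0;0.0108 0.0383 0.0042 0 0 0 0;0.0122 0.0431 0.0047 0 0 0 0;0.0135 0.0479 0.0052 0 0 0 0;0.0149 0.0526 0.0058 0 0 0 0;0.0162 0.0574 0.0063 0 0 0 0;0.0176 0.0622 0.0068 0 0 0 0;0.019 0.067 0.0073 0 0 0 0;0.0203 0.0718 0.0078 0 0 0 0;0.0217 0.0766 0.0084 0 0 0 0;0.0217 0.0766 0.0084 0 0 0 0")

```text
time_s: 10.52
position: [507.6, 58.1, 67.0]
eef_rot: [180.0, 0.0, 74.3]
wrist_force: [-0.0, 0.1, -0.9]
width: 0.5
grip_force: 0.0
```

```bash
python3 st.py
```

```text
[507.59177394  58.12361339  66.99311731] [-0.03534908  0.09103411 -0.85829856] [-39.31748672  -0.17640711  -5.92956902]
0.97 288.8 250.0 25.4 25.8
0.81 350.09999999999997 279.15 33.4 18.5
0.8 421.34999999999997 228.35 15.9 20.7
0.69 344.34999999999997 276.35 78.3 79.7
0.62 265.3 290.55 26.6 22.5
-25 [351.9080694  280.96650152]
-10 [350.37981353 285.42279724]
0 [349.33068792 288.48197998]
```

Request:
carry_out(commands="0.0011 0.0038 0.0004 0 0 0 0;0.0022 0.0077 0.0008 0 0 0 0;0.0032 0.0115 0.0013 0 0 0 0;0.0032 0.0115 0.0013 0 0 0 0")

```text
time_s: 11.12
position: [508.2, 60.7, 67.3]
eef_rot: [-180.0, 0.0, 74.3]
wrist_force: [-1.5, -3.6, 1.5]
width: 0.3
grip_force: 2.1
```

```bash
python3 - <<'E'
from h import *
s=robot.sense(); print(s['position'],s['wrist_force'])
a=robot.capture('scene')[190:310,230:374]; b=robot.capture('wrist')[80:360,250:586]
save('d1.png',np.hstack([cv2.resize(a,(400,333),interpolation=2),cv2.resize(b,(400,333),interpolation=2)]))
E
```

```text
[508.15650298  60.71345061  67.26264643] [-1.50567939 -3.61960087  1.48633857]
```

View pics/d1.png

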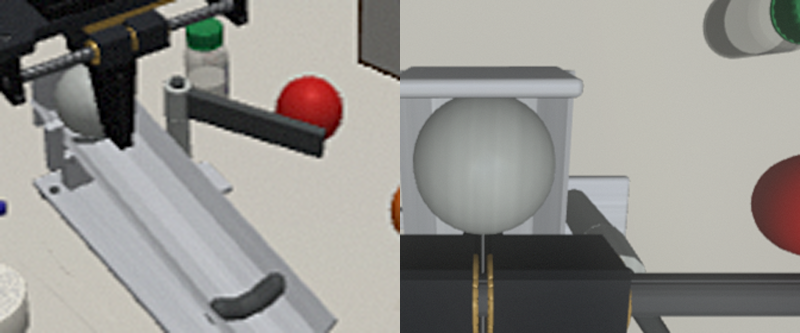

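The ball is over the rib and against the end stop (contact force about 4 N). Next I plan the retreat and the keeper sweep.

```bash
cat > sw.py <<'E'
from h import *
p=[517.5,93.7,76.9,74.2]
def fin(k,extra=0,z=1,r=65):
    a=np.pi+.6-k; u=np.array([np.cos(a),np.sin(a)]); n=np.array([np.sin(a),-np.cos(a)])  # push dir
    h=10*abs(n[0])+12*abs(n[1])
    c=np.array([-34,-46])+r*u-(4+h+extra)*n
    return W(p,(*c,z))
E
python3 - <<'E'
from sw import *
s=robot.sense(); print(s['position'],s['wrist_force'])
print('retreat',W(p,(-46,0,-6)),'up',W(p,(-46,0,-6))+[0,0,60])
print('hover',fin(0,18,50),'down',fin(0,18,1))
for k in np.arange(0,2.3,.1): print(round(k,2),np.round(fin(k),1), np.round((fin(k)-fin(0,18))/250,4))
E
```

```text
[508.22144839  60.73153468  67.29001678] [-0.21754722 -3.84485355  0.30225828]
retreat [505.21448752  50.28391933  66.12455932] up [505.21448752  50.28391933 126.12455932]
hover [607.48252063  -5.86905098 119.68078101] down [608.87711139  -0.94067174  70.94920814]
0.0 [591.8  -6.6  69.9] [-0.0682 -0.0227 -0.0042]
0.1 [585.9 -10.3  69.3] [-0.0919 -0.0374 -0.0064]
0.2 [579.5 -13.3  68.9] [-0.1177 -0.0496 -0.0084]
0.3 [572.6 -15.7  68.4] [-0.1451 -0.059  -0.0101]
0.4 [565.4 -17.3  68.1] [-0.1739 -0.0654 -0.0116]
0.5 [557.9 -18.1  67.8] [-0.2038 -0.0686 -0.0128]
0.6 [550.3 -18.   67.5] [-0.2342 -0.0683 -0.0136]
0.7 [544.5 -17.8  67.4] [-0.2574 -0.0674 -0.0142]
0.8 [538.6 -17.   67.3] [-0.281  -0.0643 -0.0145]
0.9 [532.7 -15.7  67.3] [-0.3048 -0.0589 -0.0147]
1.0 [526.8 -13.7  67.3] [-0.3285 -0.0509 -0.0146]
1.1 [520.9 -11.   67.4] [-0.3519 -0.0404 -0.0142]
1.2 [515.2  -7.8  67.6] [-0.3746 -0.0273 -0.0135]
1.3 [509.8  -3.8  67.8] [-0.3964 -0.0115 -0.0125]
1.4 [504.7   0.8  68.1] [-0.4167  0.0069 -0.0112]
1.5 [500.    6.   68.5] [-0.4353  0.0278 -0.0096]
1.6 [495.9  11.8  69. ] [-0.4519  0.0511 -0.0078]
1.7 [492.4  18.2  69.5] [-0.466   0.0765 -0.0056]
1.8 [489.6  25.   70.2] [-0.4773  0.1037 -0.0032]
1.9 [487.5  32.2  70.8] [-0.4855  0.1325 -0.0005]
2.0 [486.3  39.7  71.5] [-0.4905  0.1625  0.0024]
2.1 [485.9  47.4  72.3] [-0.4919  0.1932  0.0055]
2.2 [486.2  54.4  73. ] [-0.4906  0.2215  0.0084]
```

Request:
carry_out(commands="-0.006 -0.021 -0.002 0 0 0 0;-0.0128 -0.0428 -0.0048 0 0 0 0;-0.0128 -0.0428 -0.0048 0 0 0 0;-0.0128 -0.0428 0.12 0 0 0 0;-0.0128 -0.0428 0.24 0 0 0 0;0.1 -0.12 0.24 0 0 0 0;0.25 -0.2 0.24 0 0 0 0;0.396 -0.26 0.24 0 0 0 0;0.402 -0.248 0.22 0 0 0 0;0.402 -0.248 0.22 0 0 0 0;0.402 -0.248 0.14 0 0 0 0;0.402 -0.248 0.06 0 0 0 0;0.402 -0.248 0.016 0 0 0 0;0.402 -0.248 0.016 0 0 0 0;0.402 -0.248 0.016 0 0 0 0")

```text
time_s: 13.1
position: [609.0, -0.9, 72.0]
eef_rot: [179.9, -0.0, 74.3]
wrist_force: [-0.0, 0.4, 0.5]
width: 0.5
grip_force: 0.0
```

```bash
python3 - <<'E'
from h import *
s=robot.sense(); print(s['position'],s['wrist_force'],s['time_s'])
a=robot.capture('scene')[190:310,230:374]; b=robot.capture('side')[200:320,290:434]
save('e1.png',np.hstack([cv2.resize(a,(400,333),interpolation=2),cv2.resize(b,(400,333),interpolation=2)]))
E
```

```text
[609.00144399  -0.94517307  72.022459  ] [-0.02982562  0.44419925  0.52480156] 13.1
```

View pics/e1.png

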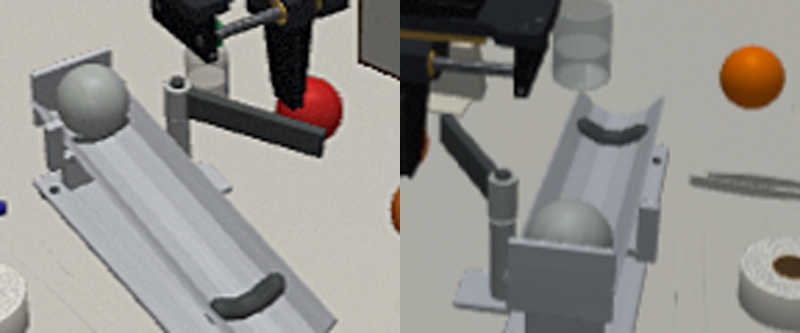

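The ball stays parked and the finger is on the blade's outer side. Sweeping the keeper now.

Request:
carry_out(commands="-0.0341 -0.0113 -0.004 0 0 0 0;-0.0682 -0.0227 -0.006 0 0 0 0;-0.0919 -0.0374 -0.0075 0 0 0 0;-0.1177 -0.0496 -0.009 0 0 0 0;-0.1451 -0.059 -0.011 0 0 0 0;-0.1739 -0.0654 -0.0125 0 0 0 0;-0.2038 -0.0686 -0.0135 0 0 0 0;-0.2342 -0.0683 -0.0145 0 0 0 0;-0.2574 -0.0674 -0.015 0 0 0 0;-0.281 -0.0643 -0.0153 0 0 0 0;-0.3048 -0.0589 -0.0155 0 0 0 0;-0.3285 -0.0509 -0.0155 0 0 0 0;-0.3519 -0.0404 -0.015 0 0 0 0;-0.3746 -0.0273 -0.0143 0 0 0 0;-0.3964 -0.0115 -0.0133 0 0 0 0;-0.4167 0.0069 -0.012 0 0 0 0;-0.4353 0.0278 -0.0104 0 0 0 0;-0.4519 0.0511 -0.0086 0 0 0 0;-0.4519 0.0511 -0.0086 0 0 0 0")

```text
time_s: 15.58
position: [495.4, 12.2, 69.2]
eef_rot: [-180.0, 0.0, 74.3]
wrist_force: [0.0, 0.2, -0.7]
width: 0.2
grip_force: 0.0
```

```bash
python3 - <<'E'
from sw import *
s=robot.sense(); print(s['position'],s['wrist_force'],s['time_s'])
for k in (1.6,1.7,1.8,1.9,2.0,2.05,2.1,2.15,2.2): print(k,np.round((fin(k)-fin(1.6))/250,4))
a=robot.capture('scene')[190:310,230:374]; b=robot.capture('wrist')[80:360,250:586]
save('f1.png',np.hstack([cv2.resize(a,(400,333),interpolation=2),cv2.resize(b,(400,333),interpolation=2)]))
E
```

```text
[495.44963756  12.16800946  69.18853905] [ 0.02713277  0.20458731 -0.72946858] 15.575
1.6 [0. 0. 0.]
1.7 [-0.0141  0.0254  0.0022]
1.8 [-0.0254  0.0527  0.0046]
1.9 [-0.0336  0.0815  0.0073]
2.0 [-0.0386  0.1114  0.0102]
2.05 [-0.0398  0.1267  0.0117]
2.1 [-0.04    0.1421  0.0132]
2.15 [-0.0394  0.1576  0.0148]
2.2 [-0.0387  0.1704  0.0161]
```

View pics/f1.png

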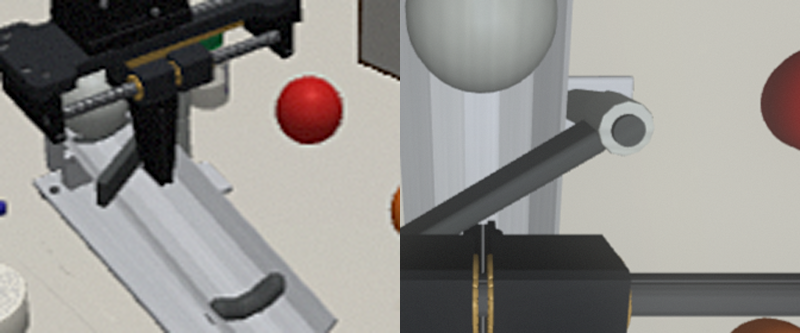

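Blade is following, now over the gutter at roughly 1.6 rad. The last part goes slower.

Request:
carry_out(commands="-0.007 0.0127 0.0011 0 0 0 0;-0.0141 0.0254 0.0022 0 0 0 0;-0.02 0.039 0.0034 0 0 0 0;-0.0254 0.0527 0.0046 0 0 0 0;-0.03 0.067 0.006 0 0 0 0;-0.0336 0.0815 0.0073 0 0 0 0;-0.0365 0.0965 0.0088 0 0 0 0;-0.0386 0.1114 0.0102 0 0 0 0;-0.0394 0.119 0.011 0 0 0 0;-0.0398 0.1267 0.0117 0 0 0 0;-0.04 0.1344 0.0125 0 0 0 0;-0.04 0.1421 0.0132 0 0 0 0;-0.0397 0.1498 0.014 0 0 0 0;-0.0394 0.1576 0.0148 0 0 0 0;-0.0394 0.1576 0.0148 0 0 0 0")

```text
time_s: 17.55
position: [486.0, 50.6, 72.8]
eef_rot: [180.0, 0.0, 74.3]
wrist_force: [0.3, -7.5, -1.2]
width: 0.7
grip_force: 3.7
```

```bash
python3 - <<'E'
from sw import *
s=robot.sense(); print(s['position'],s['wrist_force'],s['time_s'],Rs(p[3]).T@(s['position']-np.array(p[:3])))
E
```

```text
[486.01510525  50.60565009  72.79499403] [ 0.2951397  -7.53324556 -1.24562179] 17.55 [-50.1938456   18.56159202   1.14796827]
```

Request:
carry_out(commands="0.0011 0.0038 0.0004 0 0 0 0;0.0016 0.0058 0.0006 0 0 0 0;0.0016 0.0058 0.0006 0 0 0 0")

```text
time_s: 17.92
position: [486.1, 51.0, 72.8]
eef_rot: [-180.0, 0.1, 74.3]
wrist_force: [-0.7, -19.8, -1.0]
width: 0.6
grip_force: 9.5
```

Request:
carry_out(commands="-0.012 -0.042 -0.004 0 0 0 0;-0.024 -0.085 -0.008 0 0 0 0;-0.024 -0.085 -0.008 0 0 0 0;-0.024 -0.085 0.15 0 0 0 0;-0.024 -0.085 0.35 0 0 0 0;-0.08 -0.25 0.5 0 0 0 0;-0.14 -0.45 0.55 0 0 0 0;-0.14 -0.45 0.55 0 0 0 0;-0.14 -0.45 0.55 0 0 0 0")

```text
time_s: 19.05
position: [451.4, -59.6, 210.4]
eef_rot: [-180.0, -0.0, 74.3]
wrist_force: [0.0, 0.1, -1.1]
width: 0.1
grip_force: 0.0
```

```bash
python3 - <<'E'
from sw import *
s=robot.sense(); print(s['position'],s['wrist_force'],s['time_s'])
a=robot.capture('scene')[190:310,230:374]; b=robot.capture('side')[240:330,300:408]; w=robot.capture('wrist')[:300,200:560]
save('g1.png',np.vstack([np.hstack([cv2.resize(a,(360,300),interpolation=2),cv2.resize(b,(360,300),interpolation=2)]),np.hstack([w,w*0])]))
E
```

```text
[451.41866677 -59.6335678  210.36708333] [ 0.04893458  0.13729293 -1.12739421] 19.05
```

View pics/g1.png

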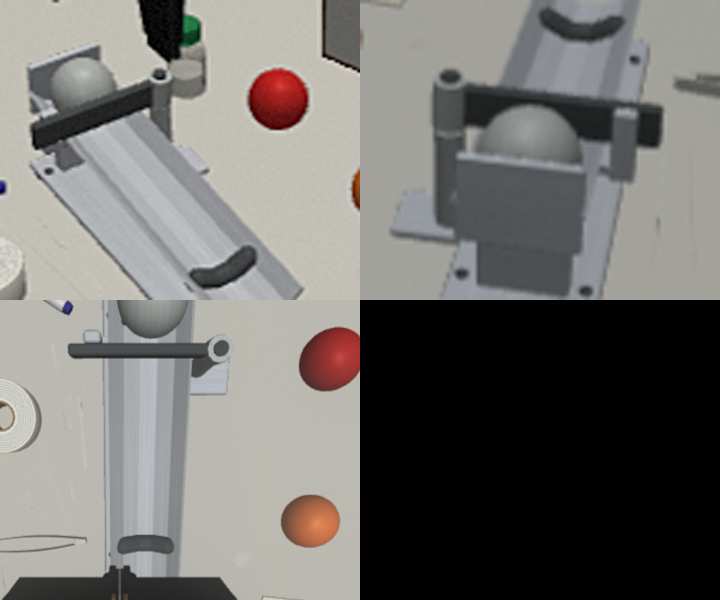

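The keeper lies square across the gutter against its post. The ball is parked behind it, and the arm is clear of everything.

```bash
python3 -c "
from station import robot
print(robot.finish_job())"
```

```text
the job is handed in; nothing more can be done
None
```

The ball is parked against the end stop, with the keeper arm square across the gutter against its post; I handed the job in at about 19 s of the 51 s allowed, with nothing else on the bench touched.

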